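# Feed a weld coupon home through the guide with a push stick

### The job

Pick up the wooden push stick by its grip and use it to feed the small steel coupon from the open bed through the guide tunnel until it meets the hidden sprung stop, then press it home there with a firm steady push of about 12 newtons for about a second, never hard enough to bend the stop (18 newtons or more). Draw the stick out again, leave the coupon home in the tunnel, and lay the stick flat on the bench, grip upwards, clear of the guide. Do not touch the coupon with the gripper, and leave the other things where they are.

Things in the scene. Friction and masses are not known exactly. Their poses are not given: they have to be found in the camera images.
- feed_guide: Steel feed guide fixed to the bench. x = feed direction, z up; origin at bench level, on the channel's centre line at the tunnel mouth. Base plate 10 mm thick, 78 mm wide, x = -120 to +130 mm; parts slide on its top. Open bed at x < 0, where two cheeks (tops 32 mm above the bench) narrow from 61 mm apart at x = -46 to 43 mm at x = 0.
- guide_mouth (a point): Middle of the tunnel mouth's floor, x = 0 of the guide, 10 mm above the bench. The tunnel runs from here to x = 130 mm: 43 mm wide, 30 mm high inside, walls 14 mm thick, flat cover with its top 46 mm above the bench. All of the guide is smooth ground steel: the coupon slides with only 1 to 4 N until it meets the stop.
- tunnel_end (a point): Middle of the tunnel floor at its closed end, x = 130 mm of the guide. Before it, out of sight, is the sprung stop plate: its face at rest lies anywhere from x = 80 to 105 mm, set anew every time and not measured, so find it by feel. It yields 4 N per mm (8 mm at most) plus 3 N for each 10 mm/s of pushing speed, and springs back when let go.
- coupon: Small weld test coupon, plain steel plate 40 x 80 x 12 mm (a low bead across it adds 2 mm), about 0.3 kg, lying flat on the guide's open bed with its leading end between the cheeks, a few degrees and millimetres askew. Origin at the centre of its underside; its y axis is the long (80 mm) direction, z up.
- push_stick: Plain wooden push stick, 110 g, flat on the bench beside the guide, left of the feed direction. Strip 145 x 24 mm, 16 mm high, with a grip block on top at the rear, 24 mm wide, its top 62 mm above the underside. Origin on the underside below the grip's middle; x points to the blunt tip at x = +95 mm (rear end -50 mm, grip -40 to +20 mm), z up. Hold the grip across its 24 mm.
- stick_tip (a point): Middle of the push stick's blunt tip face (24 mm wide, 16 mm high), 8 mm above its underside.
- vee_block: Bystander: steel V-block, 45 x 60 x 42 mm; origin under its centre. Leave alone.
- nut: Bystander: rusty hexagon nut, 24 x 27 x 13 mm; origin under its centre. Leave alone.
Not all that is in view belongs to the job. There is more than one size of the push_stick; the job needs the larger.

How it is judged:
By the outcome, as a careful person would: the job done as asked, in the order asked, and still so for the second after the job is handed in, with the robot touching nothing.
It also fails if it takes over 72 s, if anything falls off the work surface, if the arm or the gripper's body presses on something with over 40 N, if the wrist force passes 120 N, or if a joint passes its speed limit or range.

### The arm

A 6-joint arm with a two-finger parallel gripper is mounted at the origin on the work surface; the furniture and walls round the work are solid. World frame = base frame: x ahead of the robot, y to its left, z up, the work surface at z = 0. Lengths are in m, angles in rad, forces in N, time in s.
With the tool pointing down it reaches from about 0.25 to 0.775 m from the base axis. Payload 4 kg.
Tool frame: the origin (TCP) lies at the very end of the fingers, on their centre line; the grasp point (between the pads) lies 19 mm behind it (robot.pinch_z is the distance from the TCP to the grasp point, in m); z points along the fingers, y is the line along which they close (so a half turn about z gives the same grasp; the last joint's range is limited). The gripper opens to 94 mm and grips with 3 to 60 N. Pads are 16 mm wide; open, the fingers measure 119 mm over their backs; the gripper's body (75 mm by 177 mm) begins 78 mm behind the grasp point.
Start: joints at [-1.438, 0.087, 1.371, -0, 1.684, -0.103], TCP at [0.128, -0.535, 0.175] pointing down, gripper open.
Joint ranges: [-3.1, 3.1], [-0.76, 2.03], [0.27, 2.55], [-1.08, 4.22], [0.17, 2.65], [-2.57, 2.57]. Speed limits (rad/s): [2.79, 2.79, 3.14, 3.14, 3.14, 3.14].

### API

Orientations are given as [roll, pitch, yaw] about the fixed x, y, z axes, in that order (R = Rz(yaw) Ry(pitch) Rx(roll)).
In Python, from bench import robot gives the robot as it stands.
- The arm moves only by the tool arm_command, never from a script. Its argument "targets" is one flat list of numbers, 7 for each row, row after row: the turn, a rotation vector about the tool's x, y, z in degrees, then the shift along the tool's x, y, z in mm, then the closure, from -1 (fully open) to 1 (shut). In form: [ax, ay, az, x, y, z, hand, ax, ay, az, x, y, z, hand, ...]. A call has 1 to 20 rows; each row is the pose to reach, as a shift and turn from the pose commanded when the call began, along the tool's axes at that moment; what a row does not reach only later rows make up. A row lasts 1/10 s, in which the tool goes at most 50 mm and 8.59 degrees, less where a joint would pass 70% of its speed; a pose out of reach is approached as far as the arm can. A call with a gripper value outside its range is refused whole. The fingers move at their own pace and stop on an object; the grip force is fixed at half the most. Time passes only in rows, so rows that repeat a pose let the fingers close. It gives the time, the measured TCP pose, the force, the opening and the grip force at its end, in the units of the state.
- robot.get_obs(): the state, without advancing time (a new reading comes with each control period).
- robot.snapshot(name): name is "side" or "top"; returns a dict with "color" (420x560x3 uint8, red, green, blue), "range_z" (420x560 float32, m along the optical axis (not along the pixel's ray), 0 where there is no reading), "fx", "fy", "cx", "cy" (pixels), "dist_coeffs" ([k1, k2, p1, p2, k3] as OpenCV has them; the pictures are not rectified), "T" (4x4, takes a point from camera to world coordinates). Camera axes: x right, y down, z forward; pixel columns grow to the right and rows downward; lengths in m; the calibration is good to about 2 mm. A picture is of the moment at which its call begins.
- robot.close_job(): hands the job in; it is judged then, once.
The state is a dict: "time": time; "joint_positions": joint angles; "qvel": joint speeds; "joint_torque": joint torques, N m; "tool_pos": TCP position; "ee_rot": TCP orientation; "wrist_force": force on the tool from outside, world axes, zero at the start; "wrist_torque": the same for the moment, N m; "width": finger opening in m; "finger_force": force on a finger pad.
Only numpy, scipy, OpenCV 4.12 (cv2) and the standard library are available. Lean on these libraries where they do the work, as an engineer would, in place of code of your own. Each camera call takes 0.05 s, during which the arm holds its last target. There are 200 camera calls.

## Working session

There is one attempt and no reset: what is moved stays moved. The work goes in short steps, Python scripts to look and compute and a tool call to move; the robot and the scene stay as the last step left them, time stands still between calls to the robot, and variables do not carry over. Pictures are saved under pics/ and viewed, at most 10 in all, crops included, and the job is handed in when it is done.

Besides the shell and the picture viewer there is one more tool, called after "Call:" by a JSON object that holds its "fn" and its "kwargs", one argument or row to a line. arm_command: Moves the arm, as the interface text tells. Its arguments: {"type":"object","properties":{"targets":{"type":"array"}},"required":["targets"]}

```bash
mkdir -p pics; ls; python3 - <<'E'
from bench import robot
import cv2,numpy as np
for n in("top","side"):
    s=robot.snapshot(n); np.savez(f"{n}0.npz",**s)
    cv2.imwrite(f"pics/{n}0.png",s["color"][:,:,::-1])
    print(n,s["fx"],s["cx"],s["cy"],s["dist_coeffs"],np.round(s["T"],3).tolist())
print(robot.get_obs())
E
```

```text
pics
top 395.1239633950869 279.8066662652525 206.2859023170651 [-0.06275611  0.          0.          0.          0.        ] [[0.017, -0.99, 0.142, 0.339], [-0.999, -0.013, 0.033, 0.277], [-0.031, -0.143, -0.989, 0.904], [0.0, 0.0, 0.0, 1.0]]
side 503.1006656238292 287.9575510668611 203.71358247518614 [-0.16817016  0.          0.          0.          0.        ] [[0.203, 0.374, -0.905, 1.238], [0.979, -0.075, 0.188, 0.131], [0.002, -0.924, -0.381, 0.376], [0.0, 0.0, 0.0, 1.0]]
{'time': 0.1, 'joint_positions': array([-1.43811234e+00,  8.78990213e-02,  1.37210101e+00, -2.47667995e-05,
        1.68359441e+00, -1.03107770e-01]), 'qvel': array([-0.00032691, -0.00318337, -0.00305625, -0.00099871,  0.00152581,
       -0.00154872]), 'joint_torque': array([ 1.66541246e-03, -3.41252625e+01, -3.03301620e+01,  7.19330949e-02,
        3.04484647e-02, -9.89153455e-05]), 'tool_pos': array([ 0.12839555, -0.5342331 ,  0.17431255]), 'ee_rot': array([-3.13959896e+00, -1.81550288e-04,  2.35788810e-01]), 'wrist_force': array([ 0.43437187, -0.37424329, -0.83333673]), 'wrist_torque': array([-0.00095023, -0.03192618,  0.03484471]), 'finger_force': 0.0, 'width': 0.09392695150177452}
```

View pics/top0.png

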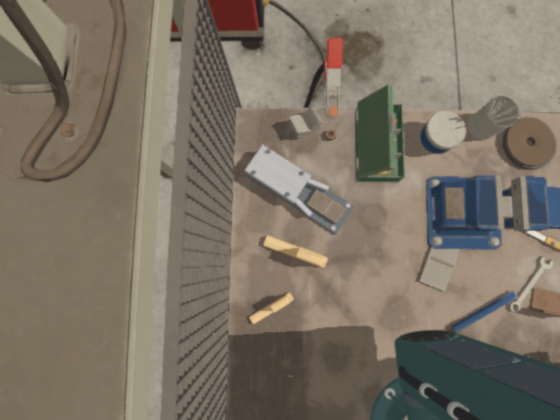

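View pics/side0.png

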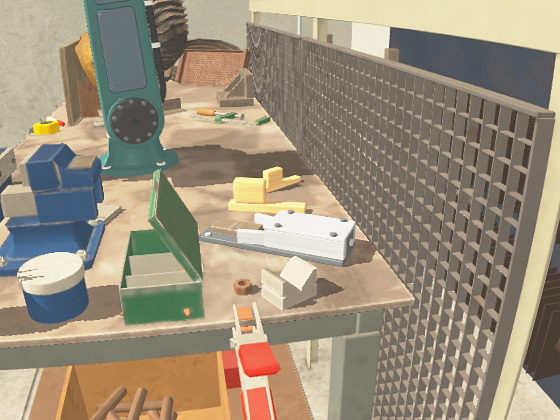

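The top view shows the guide from its cover at about (280,172) to its bed and coupon at about (330,207), so the feed runs up and to the left. There are two yellow sticks: one at (295,250), longer, and one at (271,308), shorter. The larger one at (295,250) fits the description. I'll confirm it by measuring and with a crop.

```bash
cat > h.py <<'E'
import cv2,numpy as np
def K(s): return np.array([[s["fx"],0,s["cx"]],[0,s["fy"],s["cy"]],[0,0,1.]])
def rays(s,px):
    u=cv2.undistortPoints(np.float64(px).reshape(-1,1,2),K(s),s["dist_coeffs"]).reshape(-1,2)
    return np.c_[u,np.ones(len(u))]
def plane(s,px,z):
    T=s["T"]; d=rays(s,px)@T[:3,:3].T; o=T[:3,3]
    return o+d*((z-o[2])/d[:,2])[:,None]
def cloud(s):
    v,u=np.mgrid[:420,:560]; p=np.c_[u.ravel(),v.ravel()]
    P=rays(s,p)*s["range_z"].ravel()[:,None]
    return (P@s["T"][:3,:3].T+s["T"][:3,3]).reshape(420,560,3)
def proj(s,P):
    Ti=np.linalg.inv(s["T"]); return cv2.projectPoints(np.float64(P).reshape(-1,1,3),cv2.Rodrigues(Ti[:3,:3])[0],Ti[:3,3],K(s),np.float64(s["dist_coeffs"]))[0].reshape(-1,2)
def rect(m):
    m=m.astype(np.uint8); n,l,st,c=cv2.connectedComponentsWithStats(m)
    return [(st[i,4],np.argwhere(l==i)[:,::-1]) for i in np.argsort(-st[:,4]) if i and st[i,4]>60]
E
python3 - <<'E'
from h import *
s=dict(np.load("top0.npz")); C=cloud(s)
hsv=cv2.cvtColor(s["color"],cv2.COLOR_RGB2HSV)
Y=(hsv[...,0]>12)&(hsv[...,0]<32)&(hsv[...,1]>110)&(hsv[...,2]>130)
Y[:, :235]=0;Y[:230]=0;Y[330:]=0;Y[:,340:]=0
for n,p in rect(Y):
    print(n,p.mean(0).round(1),C[p[:,1],p[:,0]].mean(0).round(3))
    z=C[p[:,1],p[:,0],2]; print(' z hist',np.percentile(z,[5,30,50,70,95]).round(3))
    for a,b in((.006,.025),(.05,.075)):
        q=p[(z>a)&(z<b)]
        if len(q)>10: print('  ',a,cv2.minAreaRect(np.float32(plane(s,q,(.016 if a<.03 else .062))[:,:2]*1000)))
Z=C[...,2]
for uv in((280,172),(300,180),(328,207),(340,222),(220,290),(375,215),(390,280),(380,130),(300,122)): print(uv,C[uv[1],uv[0]].round(3))
cv2.imwrite("pics/crop0.png",cv2.resize(s["color"][100:330,225:420,::-1],None,fx=2.6,fy=2.6,interpolation=cv2.INTER_CUBIC))
E
```

```text
(280, 172) [0.539 0.306 0.046]
(300, 180) [0.522 0.261 0.045]
(328, 207) [0.465 0.197 0.02 ]
(340, 222) [0.433 0.169 0.008]
(220, 290) [ 0.27   0.452 -0.077]
(375, 215) [0.451 0.088 0.002]
(390, 280) [ 0.304  0.056 -0.   ]
(380, 130) [0.61  0.1   0.126]
(300, 122) [0.661 0.262 0.033]
```

View pics/crop0.png

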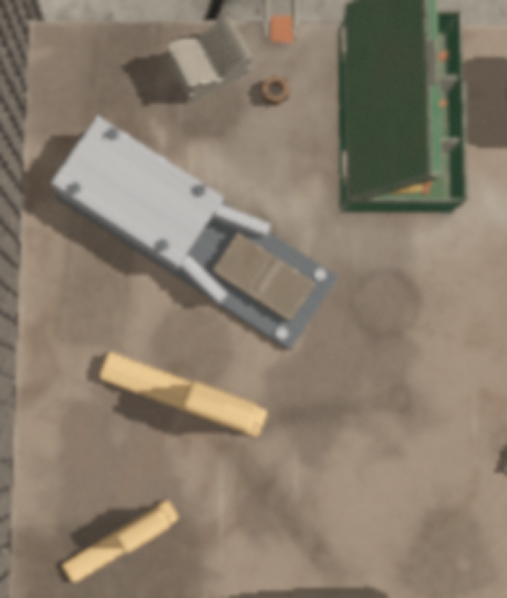

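The crop confirms it. The large stick runs from its tip at crop (103,365) to its grip end at (262,425), parallel to the guide and about twice the small one at (120,540). The coupon lies on the bed at about crop (262,277).

```bash
python3 - <<'E'
from h import *
s=dict(np.load("top0.npz")); C=cloud(s); Z=C[...,2]
hsv=cv2.cvtColor(s["color"],cv2.COLOR_RGB2HSV)
print(hsv[243,280],hsv[255,310],hsv[260,250])
Y=(hsv[...,0]>8)&(hsv[...,0]<35)&(hsv[...,1]>95)&(hsv[...,2]>110)
Y[:, :235]=0;Y[:230]=0;Y[330:]=0;Y[:,340:]=0
for n,p in rect(Y):
    z=Z[p[:,1],p[:,0]]; print(n,p.mean(0).round(1),np.percentile(z,[5,30,50,70,95]).round(3))
    print(' all@.016',cv2.minAreaRect(np.float32(plane(s,p,.016)[:,:2]*1000)))
    for a,b,h in((.008,.024,.016),(.05,.075,.062)):
        q=p[(z>a)&(z<b)]
        if len(q)>10: print('  ',h,cv2.minAreaRect(np.float32(plane(s,q,h)[:,:2]*1000)))
roi=np.zeros(Z.shape,bool); roi[135:240,240:360]=1
def show(m,h,lab):
    for n,p in rect(m)[:2]:
        r=cv2.minAreaRect(np.float32(plane(s,p,h)[:,:2]*1000)); print(lab,n,p.mean(0).round(),r, cv2.boxPoints(r).round(0).tolist())
show(roi&(Z>.041)&(Z<.055),.046,'cover')
show(roi&(Z>.004),.01,'guide')
br=(hsv[...,0]<25)&(hsv[...,1]>35)&roi&(Z>.014)&(Z<.03)
show(br,.022,'coupon')
print(hsv[207,328],hsv[203,322],hsv[222,340],hsv[195,305])
# image edges of coupon
E
```

```text
[ 19  92 232] [ 19  96 222] [ 14  65 142]
384 [295.2 252.6] [0.015 0.017 0.02  0.061 0.064]
 all@.016 ((365.9024353027344, 272.2598876953125), (142.765380859375, 25.865413665771484), 71.03741455078125)
   0.016 ((365.2648010253906, 272.4576416015625), (142.93882751464844, 23.910829544067383), 70.31102752685547)
   0.062 ((353.94305419921875, 241.92453002929688), (58.04302978515625, 23.509098052978516), 69.19668579101562)
207 [269.2 306.7] [0.004 0.012 0.014 0.045 0.047]
 all@.016 ((239.85162353515625, 324.33001708984375), (18.21836280822754, 102.68661499023438), 31.70211410522461)
   0.016 ((240.37808227539062, 323.8504333496094), (16.379863739013672, 101.32381439208984), 31.727407455444336)
cover 1831 [277. 173.] ((536.8013916015625, 312.6315612792969), (130.21144104003906, 71.81813049316406), 57.13832473754883) [[471.0, 277.0], [532.0, 238.0], [602.0, 348.0], [542.0, 387.0]]
guide 3914 [298. 189.] ((508.8445129394531, 266.0549621582031), (262.606201171875, 87.78085327148438), 56.35506820678711) [[400.0, 181.0], [473.0, 132.0], [618.0, 351.0], [545.0, 400.0]]
guide 230 [357. 157.] ((583.2843017578125, 130.21133422851562), (11.688628196716309, 110.2493667602539), 89.18448638916016) [[528.0, 125.0], [638.0, 124.0], [638.0, 135.0], [528.0, 137.0]]
coupon 636 [326. 206.] ((466.8529357910156, 202.6014862060547), (79.69881439208984, 41.18801498413086), 56.59601974487305) [[428.0, 181.0], [462.0, 158.0], [506.0, 225.0], [472.0, 247.0]]
[ 16  54 155] [ 16  61 138] [ 80   6 118] [ 90   4 117]
```

```bash
cat >> h.py <<'E'
from scipy.spatial.transform import Rotation as Ro
def delta(obs,pos_mm,yaw_deg):
    R0=Ro.from_euler('xyz',obs["ee_rot"]); R1=Ro.from_euler('xyz',[180,0,yaw_deg],degrees=True)
    return np.r_[(R0.inv()*R1).as_rotvec(degrees=True),R0.inv().apply(np.array(pos_mm)-obs["tool_pos"]*1000)].round(1).tolist()
E
python3 - <<'E'
from h import *
from bench import robot
s=dict(np.load("top0.npz")); C=cloud(s).reshape(-1,3)*1000
for z0 in(60,90,120,150,180):
    q=C[(C[:,0]>430)&(C[:,0]<660)&(C[:,1]<230)&(C[:,1]>0)&(C[:,2]>z0)&(C[:,2]<500)]
    if len(q): print('box>',z0,q.min(0).round(),q.max(0).round())
q=C[(C[:,0]>300)&(C[:,0]<600)&(C[:,1]<0)&(C[:,1]>-250)&(C[:,2]>60)&(C[:,2]<400)]
print('vise',q.min(0).round(),q.max(0).round())
q=C[(C[:,0]>250)&(C[:,0]<600)&(C[:,1]>330)&(C[:,2]>60)]
print('wall',q.min(0).round())
o=robot.get_obs()
for p,y in(([250,-500,300],20),([420,-250,350],30),([450,50,330],50),([366,243,200],70),([355,244,150],70)): print(p,delta(o,p,y))
E
```

```text
box> 60 [526.  78.  60.] [660. 138. 161.]
box> 90 [526.  78.  90.] [660. 123. 161.]
box> 120 [526.  78. 120.] [660. 106. 161.]
box> 150 [529.  81. 150.] [659.  91. 161.]
vise [ 406. -250.   60.] [600. -15. 173.]
wall [250. 449.  60.]
[250, -500, 300] [-0.1, -0.0, -6.5, 126.3, -5.1, -125.7]
[420, -250, 350] [-0.1, -0.0, -16.5, 350.0, -208.6, -175.2]
[450, 50, 330] [-0.1, -0.0, -36.5, 449.2, -493.2, -154.6]
[366, 243, 200] [-0.1, -0.1, -56.5, 412.6, -700.3, -24.2]
[355, 244, 150] [-0.1, -0.1, -56.5, 402.1, -703.7, 25.8]
```

Call:
{"fn": "arm_command", "kwargs": {
  "targets": [0,0,-6.5,126,-5,-126,-1,0,0,-6.5,126,-5,-126,-1,0,0,-6.5,126,-5,-126,-1,0,0,-6.5,126,-5,-126,-1,0,0,-16.5,350,-209,-175,-1,0,0,-16.5,350,-209,-175,-1,0,0,-16.5,350,-209,-175,-1,0,0,-16.5,350,-209,-175,-1,0,0,-16.5,350,-209,-175,-1,0,0,-16.5,350,-209,-175,-1,0,0,-36.5,449,-493,-155,0,0,0,-36.5,449,-493,-155,0,0,0,-36.5,449,-493,-155,0,0,0,-36.5,449,-493,-155,0,0,0,-36.5,449,-493,-155,0,0,0,-36.5,449,-493,-155,0,0,0,-56.5,413,-700,-24,0,0,0,-56.5,413,-700,-24,0,0,0,-56.5,413,-700,-24,0,0,0,-56.5,413,-700,-24,0]
}}

```text
time: 2.1
tool_pos: [0.3827, 0.2016, 0.2256]
ee_rot: [-3.141, 0.0, 1.223]
wrist_force: [1.1, 0.9, 0.6]
width: 0.0469
finger_force: 0.0
```

Call:
{"fn": "arm_command", "kwargs": {
  "targets": [0,0,0,0,0,0,0,0,0,0,0,0,0,0]
}}

```text
time: 2.3
tool_pos: [0.383, 0.2005, 0.2261]
ee_rot: [-3.14, 0.002, 1.224]
wrist_force: [-0.3, -1.2, 0.6]
width: 0.0471
finger_force: 0.0
```

```bash
python3 - <<'E'
from h import *
from bench import robot
o=robot.get_obs(); print(o["tool_pos"],o["ee_rot"])
for p,y in(([352.4,237.2,90],70),([352.4,237.2,7],70)): print(p,delta(o,p,y))
E
```

```text
[0.3830371  0.20048682 0.22611789] [-3.14044214e+00  1.93436535e-03  1.22437331e+00]
[352.4, 237.2, 90] [-0.1, 0.1, 0.2, 24.4, -41.1, 136.1]
[352.4, 237.2, 7] [-0.1, 0.1, 0.2, 24.6, -41.0, 219.1]
```

Call:
{"fn": "arm_command", "kwargs": {
  "targets": [0,0,0,24.5,-41,136,0,0,0,0,24.5,-41,136,0,0,0,0,24.5,-41,136,0,0,0,0,24.5,-41,136,0,0,0,0,24.5,-41,136,0]
}}

```text
time: 2.8
tool_pos: [0.3552, 0.2364, 0.0923]
ee_rot: [3.14, -0.0, 1.22]
wrist_force: [0.1, 0.2, 1.5]
width: 0.0468
finger_force: 0.0
```

```bash
python3 - <<'E'
from h import *
from bench import robot
o=robot.get_obs(); print(o["tool_pos"],o["ee_rot"])
s=robot.snapshot("side")
# tcp projection and expected grip centre on top plane
print(proj(s,[o["tool_pos"],[.354,.242,.062]]))
u,v=proj(s,[o["tool_pos"]])[0].astype(int)
cv2.imwrite("pics/side1.png",cv2.resize(s["color"][v-80:v+90,u-110:u+110,::-1],None,fx=3,fy=3,interpolation=cv2.INTER_CUBIC)); print(u-110,v-80)
E
```

```text
[0.35517358 0.23638202 0.09234662] [ 3.14020451e+00 -1.33793486e-04  1.22042760e+00]
[[246.53454338 162.63443625]
 [249.87951666 177.71575011]]
136 82
```

View pics/side1.png

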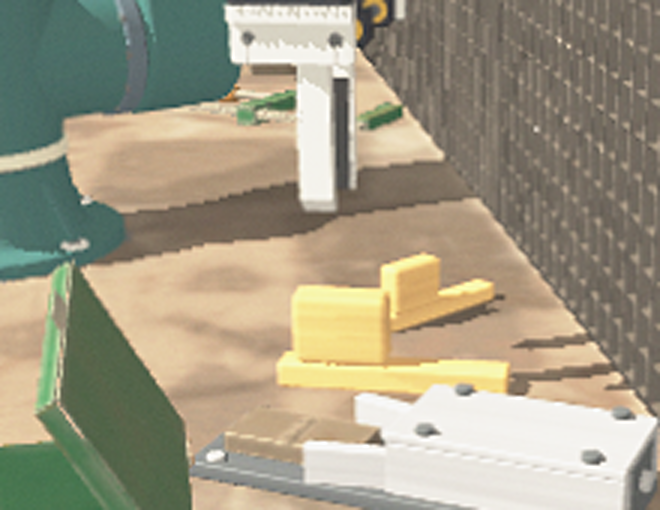

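The side crop shows the fingertips near crop (331,199). The projected TCP is at (331,242), so they look higher than reported. The grip is where expected, at (341,290). I'll check the fingertip against depth before going down.

```bash
python3 - <<'E'
from h import *
from bench import robot
s=robot.snapshot("side"); C=cloud(s)*1000
for x,y in((318,200),(318,150),(345,180),(340,315),(340,290),(440,375),(300,345)):
    u,v=136+x//3,82+y//3; print((u,v),C[v,u].round(1),s["color"][v,u])
t=robot.snapshot("top"); D=cloud(t)*1000; np.savez("top1.npz",**t)
print(proj(t,[robot.get_obs()["tool_pos"],[.354,.242,.062]]))
o=robot.get_obs(); print(o["tool_pos"],o["joint_positions"])
E
```

```text
(242, 148) [386.7 225.3 130. ] [205 198 184]
(242, 132) [391.3 225.7 160. ] [244 243 236]
(251, 142) [334.1 248.4 125.4] [83 84 80]
(249, 187) [367.7 238.2  48.8] [245 219 133]
(249, 178) [354.9 240.2  61.9] [251 248 165]
(282, 207) [388.4 296.5  12.2] [246 226 141]
(236, 197) [358.2 214.2  27. ] [246 223 138]
[[311.34166808 254.33593111]
 [308.5320996  256.18144069]]
[0.35720652 0.23768951 0.09505843] [ 4.55226860e-01 -1.63433902e-01  1.77267167e+00 -4.41899026e-04
  1.52492704e+00  8.05910819e-01]
```

```bash
python3 - <<'E'
from h import *
from bench import robot
for i in range(3):
    s=robot.snapshot("side"); o=robot.get_obs(); print(o["time"],o["tool_pos"].round(4),o["ee_rot"].round(4),o["qvel"].round(3))
C=cloud(s)*1000
for u in(238,242,246,250,253): print(u,[ (v,C[v,u].round(0).tolist(),s["color"][v,u].tolist()) for v in range(138,172,4)])
E
```

```text
3.0 [0.3569 0.2377 0.0947] [ 3.1365 -0.0048  1.2203] [ 0.006  0.003  0.017  0.001 -0.003  0.002]
3.05 [0.3564 0.2377 0.0942] [ 3.1373 -0.0041  1.2206] [ 0.007  0.005  0.022  0.001 -0.003  0.001]
3.1 [0.3559 0.2376 0.0936] [ 3.1381 -0.0034  1.2209] [ 0.007  0.005  0.022  0.001 -0.001 -0.001]
238 [(138, [387.0, 219.0, 149.0], [244, 243, 236]), (142, [386.0, 219.0, 141.0], [245, 244, 237]), (146, [386.0, 218.0, 134.0], [248, 247, 241]), (150, [-50.0, 263.0, -1.0], [183, 176, 164]), (154, [-17.0, 259.0, -2.0], [101, 92, 76]), (158, [19.0, 255.0, -2.0], [103, 90, 77]), (162, [55.0, 251.0, -1.0], [186, 157, 129]), (166, [89.0, 247.0, -0.0], [196, 166, 136]), (170, [115.0, 244.0, -2.0], [201, 171, 140])]
242 [(138, [391.0, 225.0, 149.0], [244, 242, 236]), (142, [390.0, 225.0, 142.0], [244, 242, 236]), (146, [392.0, 225.0, 135.0], [246, 244, 238]), (150, [381.0, 226.0, 125.0], [204, 197, 183]), (154, [-14.0, 269.0, -2.0], [103, 89, 75]), (158, [29.0, 264.0, 0.0], [162, 140, 115]), (162, [58.0, 261.0, -1.0], [186, 159, 128]), (166, [88.0, 257.0, -1.0], [182, 155, 131]), (170, [118.0, 253.0, -
[... 558 characters left out ...]
0], [100, 89, 75]), (150, [-45.0, 294.0, -1.0], [112, 97, 83]), (154, [-5.0, 289.0, -0.0], [154, 131, 108]), (158, [33.0, 284.0, 0.0], [180, 151, 126]), (162, [59.0, 280.0, -2.0], [179, 152, 126]), (166, [89.0, 276.0, -2.0], [173, 146, 118]), (170, [120.0, 272.0, -2.0], [175, 150, 122])]
253 [(138, [332.0, 253.0, 132.0], [171, 167, 153]), (142, [337.0, 252.0, 126.0], [177, 172, 158]), (146, [-82.0, 307.0, -2.0], [104, 90, 77]), (150, [-40.0, 302.0, -1.0], [113, 99, 87]), (154, [-5.0, 297.0, -1.0], [161, 139, 112]), (158, [27.0, 292.0, -2.0], [171, 146, 121]), (162, [59.0, 288.0, -2.0], [172, 148, 121]), (166, [98.0, 282.0, 0.0], [171, 145, 117]), (170, [124.0, 279.0, -1.0], [188, 159, 135])]
```

Call:
{"fn": "arm_command", "kwargs": {
  "targets": [0,0,0,0,-2.5,30,0,0,0,0,0,-2.5,57,0,0,0,0,0,-2.5,57,0,0,0,0,0,-2.5,57,0,0,0,0,0,-2.5,57,0]
}}

```text
time: 3.6
tool_pos: [0.3529, 0.2388, 0.036]
ee_rot: [3.139, -0.003, 1.222]
wrist_force: [0.5, 0.0, 0.3]
width: 0.0472
finger_force: 0.0
```

```bash
python3 - <<'E'
from h import *
from bench import robot
s=robot.snapshot("side"); o=robot.get_obs(); print(o["time"],o["tool_pos"].round(4),o["ee_rot"].round(4),o["wrist_force"].round(1),o["width"])
C=cloud(s)*1000
for u in(238,242,246,253): print(u,[ (v,C[v,u].round(0).tolist()) for v in range(166,190,3)])
cv2.imwrite("pics/side2.png",cv2.resize(s["color"][90:250,140:360,::-1],None,fx=3,fy=3,interpolation=cv2.INTER_CUBIC))
E
```

```text
3.65 [0.353  0.2388 0.0361] [ 3.1389e+00 -2.7000e-03  1.2219e+00] [0.1 0.  0.6] 0.0469092407541564
238 [(166, [384.0, 217.0, 96.0]), (169, [106.0, 245.0, -2.0]), (172, [134.0, 242.0, -0.0]), (175, [154.0, 240.0, -1.0]), (178, [346.0, 220.0, 60.0]), (181, [359.0, 219.0, 59.0]), (184, [360.0, 219.0, 53.0]), (187, [358.0, 219.0, 47.0])]
242 [(166, [385.0, 225.0, 96.0]), (169, [385.0, 224.0, 91.0]), (172, [385.0, 224.0, 85.0]), (175, [385.0, 224.0, 79.0]), (178, [382.0, 224.0, 73.0]), (181, [365.0, 226.0, 60.0]), (184, [363.0, 226.0, 54.0]), (187, [362.0, 226.0, 47.0])]
246 [(166, [388.0, 231.0, 97.0]), (169, [390.0, 231.0, 92.0]), (172, [387.0, 231.0, 85.0]), (175, [388.0, 231.0, 80.0]), (178, [388.0, 231.0, 74.0]), (181, [361.0, 234.0, 59.0]), (184, [366.0, 233.0, 54.0]), (187, [366.0, 233.0, 49.0])]
253 [(166, [335.0, 251.0, 78.0]), (169, [331.0, 251.0, 71.0]), (172, [330.0, 251.0, 65.0]), (175, [160.0, 274.0, -1.0]), (178, [353.0, 248.0, 61.0]), (181, [368.0, 246.0, 60.0]), (184, [367.0, 246.0, 54.0]), (187, [368.0, 246.0, 48.0])]
```

View pics/side2.png

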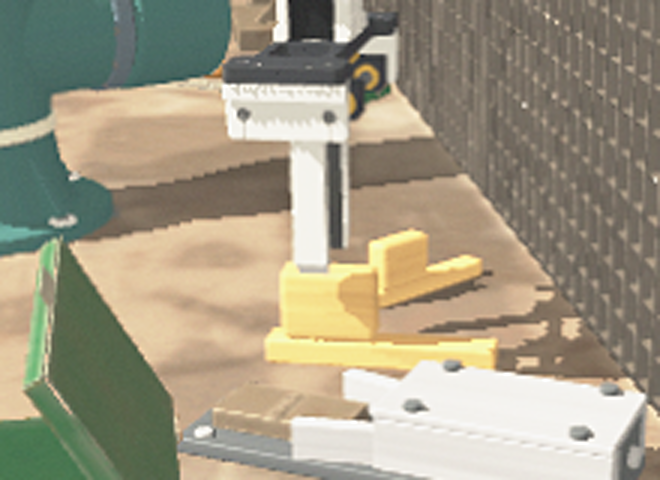

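The fingertips end visibly above the grip top, at about crop (312,270) or z≈70 mm, yet the reported TCP height is 36 mm. A gentle part-close here will show by touch which is true: it stops at 24 mm if the grip is between the fingers.

Call:
{"fn": "arm_command", "kwargs": {
  "targets": [0,0,0,0,0,0,0.57,0,0,0,0,0,0,0.57,0,0,0,0,0,0,0.57,0,0,0,0,0,0,0.57,0,0,0,0,0,0,0.57]
}}

```text
time: 4.15
tool_pos: [0.3514, 0.2381, 0.034]
ee_rot: [3.142, 0.0, 1.222]
wrist_force: [-0.1, -0.2, 0.1]
width: 0.0202
finger_force: 0.0
```

It closed to 20 mm with no force, so the fingertips really are about 30 mm higher than reported. The xy position agrees with the images. I'll reopen, go down 40 mm, and measure again.

Call:
{"fn": "arm_command", "kwargs": {
  "targets": [0,0,0,0,0,0,0,0,0,0,0,0,0,0,0,0,0,0,0,0,0,0,0,0,0,0,20,0,0,0,0,0,0,40,0,0,0,0,0,0,40,0,0,0,0,0,0,40,0]
}}

```text
time: 4.85
tool_pos: [0.3512, 0.238, -0.006]
ee_rot: [-3.141, 0.001, 1.222]
wrist_force: [-0.3, -0.1, 0.6]
width: 0.0475
finger_force: 0.0
```

```bash
python3 - <<'E'
from h import *
from bench import robot
s=robot.snapshot("side"); o=robot.get_obs(); print(o["time"],o["tool_pos"].round(4),o["ee_rot"].round(4),o["wrist_force"].round(1),o["width"])
C=cloud(s)*1000
for u in(242,246): print(u,[ (v,C[v,u].round(0).tolist(),s["color"][v,u].tolist()) for v in range(184,212,2)])
E
```

```text
4.9 [ 0.3519  0.2383 -0.0052] [ 3.1409e+00 -7.0000e-04  1.2219e+00] [-0.4  0.3 -0.3] 0.046958367428356795
242 [(184, [383.0, 224.0, 61.0], [245, 243, 237]), (186, [384.0, 223.0, 58.0], [244, 243, 236]), (188, [382.0, 224.0, 53.0], [244, 243, 237]), (190, [383.0, 223.0, 50.0], [244, 243, 237]), (192, [384.0, 223.0, 46.0], [244, 243, 237]), (194, [385.0, 223.0, 42.0], [244, 243, 237]), (196, [383.0, 223.0, 38.0], [245, 243, 237]), (198, [384.0, 223.0, 34.0], [246, 244, 239]), (200, [380.0, 223.0, 29.0], [211, 203, 191]), (202, [361.0, 225.0, 17.0], [206, 171, 133]), (204, [364.0, 224.0, 14.0], [248, 246, 169]), (206, [361.0, 225.0, 9.0], [247, 233, 146]), (208, [364.0, 224.0, 6.0], [247, 233, 148]), (210, [364.0, 224.0, 2.0], [248, 233, 148])]
246 [(184, [386.0, 231.0, 62.0], [245, 243, 236]), (186, [387.0, 230.0, 58.0], [245, 243, 236]), (188, [386.0, 230.0, 54.0], [245, 243, 236]), (190, [386.0, 230.0, 50.0], [245, 243, 236]), (192, [388.0, 230.0, 47.0], [244, 243, 235]), (194, [387.0, 230.0, 43.0], [245, 243, 236]), (196, [388.0, 230.0, 39.0], [244, 243, 236]), (198, [386.0, 230.0, 34.0], [245, 244, 237]), (200, [382.0, 230.0, 29.0], [214, 209, 192]), (202, [365.0, 232.0, 18.0], [206, 179, 151]), (204, [364.0, 232.0, 14.0], [249, 249, 180]), (206, [369.0, 231.0, 11.0], [247, 232, 146]), (208, [364.0, 232.0, 5.0], [247, 233, 148]), (210, [363.0, 232.0, 1.0], [248, 236, 148])]
```

Call:
{"fn": "arm_command", "kwargs": {
  "targets": [0,0,0,0,0,8,0,0,0,0,0,0,16,0,0,0,0,0,0,16,0,0,0,0,0,0,16,1,0,0,0,0,0,16,1,0,0,0,0,0,16,1,0,0,0,0,0,16,1,0,0,0,0,0,16,1]
}}

```text
time: 5.7
tool_pos: [0.3518, 0.2382, -0.0217]
ee_rot: [3.141, -0.0, 1.222]
wrist_force: [1.0, -0.6, 0.8]
width: 0.0239
finger_force: 29.9
```

```bash
python3 - <<'E'
from h import *
from bench import robot
s=robot.snapshot("side"); o=robot.get_obs(); print(o["time"],o["tool_pos"].round(4),o["ee_rot"].round(4),o["wrist_force"].round(1),o["width"],o["finger_force"])
C=cloud(s)*1000
for u in(240,244): print(u,[ (v,C[v,u].round(0).tolist()) for v in range(196,216,2)])
E
```

```text
5.75 [ 0.3517  0.2381 -0.0217] [ 3.1409e+00 -3.0000e-04  1.2219e+00] [ 1.3 -0.7  0.6] 0.023658920787426006 29.94710896164179
240 [(196, [358.0, 222.0, 29.0]), (198, [356.0, 222.0, 23.0]), (200, [359.0, 221.0, 21.0]), (202, [353.0, 222.0, 14.0]), (204, [360.0, 221.0, 13.0]), (206, [359.0, 221.0, 8.0]), (208, [362.0, 221.0, 5.0]), (210, [355.0, 221.0, -2.0]), (212, [365.0, 220.0, -1.0]), (214, [375.0, 219.0, -1.0])]
244 [(196, [373.0, 228.0, 34.0]), (198, [374.0, 227.0, 30.0]), (200, [375.0, 227.0, 26.0]), (202, [372.0, 227.0, 21.0]), (204, [373.0, 227.0, 18.0]), (206, [365.0, 228.0, 10.0]), (208, [360.0, 228.0, 4.0]), (210, [358.0, 228.0, -1.0]), (212, [370.0, 227.0, 0.0]), (214, [374.0, 226.0, -2.0])]
```

The grip is on the stick: width 24 mm, grip force 30 N. Next I'll lift and carry it to a spot behind the coupon, turned to the guide's direction.

Call:
{"fn": "arm_command", "kwargs": {
  "targets": [0,0,0,0,0,-25,1,0,0,0,0,0,-60,1,0,0,0,0,0,-60,1,0,0,3,-25,14,-60,1,0,0,6,-55,30,-60,1,0,0,9,-85,47,-60,1,0,0,13,-115,63,-60,1,0,0,13,-140,77,-60,1,0,0,13,-152,83,-60,1,0,0,13,-152,83,-60,1,0,0,13,-152,83,-60,1,0,0,13,-152,83,-60,1]
}}

```text
time: 6.95
tool_pos: [0.377, 0.0676, 0.0375]
ee_rot: [-3.141, 0.0, 0.996]
wrist_force: [0.1, 0.3, -1.7]
width: 0.0236
finger_force: 29.9
```

```bash
cat > look.py <<'E'
from h import *
from bench import robot
import sys
s=robot.snapshot("top"); d=robot.snapshot("side"); o=robot.get_obs(); print(o["time"],o["tool_pos"].round(4),o["ee_rot"].round(4),o["wrist_force"].round(1),o["width"],o["finger_force"])
zt=float(sys.argv[1])
M=np.array([501.5,258.0]); a=np.radians(57.1); A=np.array([[np.cos(a),np.sin(a)],[-np.sin(a),np.cos(a)]])
C=cloud(s)*1000
hsv=cv2.cvtColor(s["color"],cv2.COLOR_RGB2HSV)
Y=(hsv[...,0]>8)&(hsv[...,0]<35)&(hsv[...,1]>80)&(hsv[...,2]>100)&(C[...,2]>zt-8)&(C[...,2]<zt+8)
Y[:150]=0; Y[:,:280]=0; Y[:,430:]=0
for n,p in rect(Y)[:2]:
    w=plane(s,p,zt/1000)[:,:2]*1000; r=cv2.minAreaRect(np.float32(w)); print("stick",n,r,C[p[:,1],p[:,0],2].mean().round(1)); g=(w-M)@A.T; i=g[:,0]>g[:,0].max()-4; print(" tip guide",g[:,0].max().round(1),g[i,1].mean().round(1),"rear lat",g[g[:,0]<g[:,0].min()+8,1].mean().round(1))
Ds=cloud(d)*1000; g=((Ds[...,:2]-M)@A.T)
hs=cv2.cvtColor(d["color"],cv2.COLOR_RGB2HSV)
ys=(hs[...,0]>12)&(hs[...,0]<35)&(hs[...,1]>80)&(abs(g[...,1])<20)&(g[...,0]<0)&(g[...,0]>-240)&(Ds[...,2]>2)
for lo in range(-240,0,20):
    m=ys&(g[...,0]>lo)&(g[...,0]<lo+20)
    if m.sum()>8: print(" side x",lo,m.sum(),"z 3..97%",np.percentile(Ds[m][:,2],[3,97]).round(1))
roi=np.zeros(Y.shape,bool); roi[135:240,240:360]=1
br=(hsv[...,0]<25)&(hsv[...,1]>35)&(hsv[...,1]<80)&roi&(C[...,2]>14)&(C[...,2]<30)
for n,p in rect(br)[:1]:
    w=(plane(s,p,.022)[:,:2]*1000-M)@A.T; print("coupon guide",w.min(0).round(1),w.max(0).round(1),cv2.minAreaRect(np.float32(w)))
n=sys.argv[2] if len(sys.argv)>2 else None
if n: cv2.imwrite(f"pics/{n}.png",np.hstack([cv2.resize(x,None,fx=2,fy=2,interpolation=cv2.INTER_CUBIC) for x in(s["color"][120:330,240:440,::-1],d["color"][120:330,120:320,::-1])]))
E
python3 look.py 76 a1
```

```text
7.05 [0.3772 0.0677 0.0378] [-3.1412e+00  1.0000e-04  9.9660e-01] [-0.3  0.4 -0.7] 0.02385199223108343 29.947031512856483
stick 448 ((409.5723876953125, 120.266845703125), (92.2162857055664, 24.778669357299805), 56.47624588012695) 75.9
 tip guide -119.4 2.0 rear lat 13.4
 side x -240 35 z 3..97% [ 60.1 120.6]
 side x -220 220 z 3..97% [103.3 196.6]
 side x -200 225 z 3..97% [ 74.8 178. ]
 side x -180 103 z 3..97% [60.5 75.4]
 side x -160 133 z 3..97% [60.4 75.5]
 side x -140 142 z 3..97% [60.1 75.6]
 side x -120 69 z 3..97% [60.  74.8]
 side x -100 17 z 3..97% [20.3 22. ]
 side x -60 30 z 3..97% [20.2 22.4]
 side x -40 14 z 3..97% [20.2 22.4]
coupon guide [-105.3  -21.5] [-25.6  19.6] ((-65.34381866455078, -0.9526901245117188), (41.04396057128906, 79.70020294189453), 89.54430389404297)
```

View pics/a1.png

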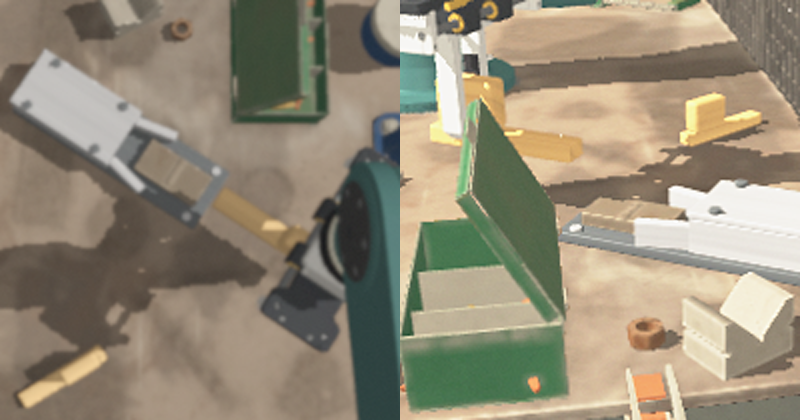

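Both views agree. The stick's underside is level at 60 mm, and its tip is at guide x = −119, about 2 mm left of centre, just behind the coupon's tail at −105. I'll lower it 47 mm and shift it 2 mm to the right.

Call:
{"fn": "arm_command", "kwargs": {
  "targets": [0,0,0,0,2,20,1,0,0,0,0,2,40,1,0,0,0,0,2,47,1,0,0,0,0,2,47,1,0,0,0,0,2,47,1,0,0,0,0,2,47,1]
}}

```text
time: 7.65
tool_pos: [0.3801, 0.0659, -0.0079]
ee_rot: [3.14, -0.001, 0.995]
wrist_force: [1.2, -0.5, -1.6]
width: 0.0239
finger_force: 29.9
```

```bash
python3 look.py 29
```

```text
7.75 [ 0.38    0.0658 -0.008 ] [ 3.1399e+00 -1.1000e-03  9.9510e-01] [-0.8  0.8 -1. ] 0.02364017374690394 29.946925677359104
stick 409 ((413.21160888671875, 118.57937622070312), (92.03878784179688, 24.87394905090332), 56.61719512939453) 30.5
 tip guide -118.9 -1.1 rear lat 10.1
 side x -220 72 z 3..97% [ 49.8 151.3]
 side x -200 16 z 3..97% [127.9 139.2]
 side x -160 34 z 3..97% [28.3 29.7]
 side x -140 121 z 3..97% [14.6 29.8]
 side x -120 70 z 3..97% [14.3 29.2]
 side x -60 27 z 3..97% [20.  21.9]
 side x -40 14 z 3..97% [19.9 21.8]
coupon guide [-105.3  -21.7] [-25.6  19.6] ((-65.47024536132812, -0.9421291351318359), (79.92342376708984, 41.04593276977539), 0.5394192934036255)
```

Call:
{"fn": "arm_command", "kwargs": {
  "targets": [0,0,0,4,0,0,1,0,0,0,8,0,0,1,0,0,0,11,0,0,1,0,0,0,14,0,0,1,0,0,0,17,0,0,1,0,0,0,20,0,0,1,0,0,0,23,0,0,1,0,0,0,26,0,0,1,0,0,0,29,0,0,1,0,0,0,32,0,0,1,0,0,0,35,0,0,1,0,0,0,38,0,0,1,0,0,0,41,0,0,1,0,0,0,44,0,0,1,0,0,0,47,0,0,1,0,0,0,50,0,0,1]
}}

```text
time: 9.35
tool_pos: [0.4064, 0.1079, -0.009]
ee_rot: [-3.142, 0.0, 0.995]
wrist_force: [-0.9, -0.9, -0.8]
width: 0.024
finger_force: 29.9
```

```bash
python3 look.py 30 a2
```

```text
9.45 [ 0.4068  0.1082 -0.0089] [ 3.1413e+00 -8.0000e-04  9.9530e-01] [ 0.3  0.2 -0.8] 0.023519156466446294 29.946944788098335
stick 387 ((441.5315856933594, 164.10150146484375), (85.48412322998047, 24.858903884887695), 56.614105224609375) 29.5
 tip guide -68.7 -0.9 rear lat 10.5
 side x -180 78 z 3..97% [ 57.8 146. ]
 side x -160 424 z 3..97% [ 28.4 147.1]
 side x -140 106 z 3..97% [13.3 28.9]
 side x -120 144 z 3..97% [13.9 28.8]
 side x -100 151 z 3..97% [12.9 28.8]
 side x -80 116 z 3..97% [14.5 28.6]
coupon guide [-71.1 -22.2] [ 0.2 18.7] ((-35.4249267578125, -1.6361064910888672), (40.670352935791016, 71.52730560302734), 89.52812194824219)
```

View pics/a2.png

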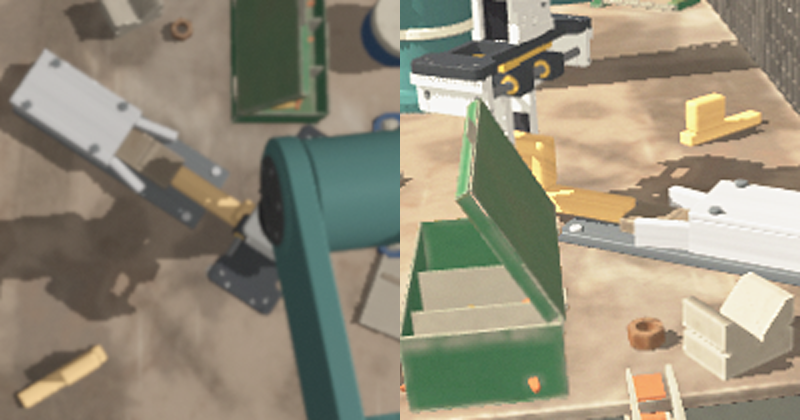

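The coupon is entering the tunnel straight, with its tail at about −70 mm and the stick tip behind it. Forces are small. I'll feed another 60 mm, which still ends short of the nearest possible stop.

Call:
{"fn": "arm_command", "kwargs": {
  "targets": [0,0,0,3,0,0,1,0,0,0,6,0,0,1,0,0,0,9,0,0,1,0,0,0,12,0,0,1,0,0,0,15,0,0,1,0,0,0,18,0,0,1,0,0,0,21,0,0,1,0,0,0,24,0,0,1,0,0,0,27,0,0,1,0,0,0,30,0,0,1,0,0,0,33,0,0,1,0,0,0,36,0,0,1,0,0,0,39,0,0,1,0,0,0,42,0,0,1,0,0,0,45,0,0,1,0,0,0,48,0,0,1,0,0,0,51,0,0,1,0,0,0,54,0,0,1,0,0,0,57,0,0,1,0,0,0,60,0,0,1]
}}

```text
time: 11.45
tool_pos: [0.4391, 0.1582, -0.009]
ee_rot: [3.142, 0.0, 0.995]
wrist_force: [-0.2, -1.2, -0.8]
width: 0.0241
finger_force: 29.9
```

Call:
{"fn": "arm_command", "kwargs": {
  "targets": [0,0,0,0,0,0,1,0,0,0,0,0,0,1,0,0,0,0,0,0,1]
}}

```text
time: 11.75
tool_pos: [0.4391, 0.1582, -0.009]
ee_rot: [3.141, -0.0, 0.995]
wrist_force: [-0.1, -0.2, -1.9]
width: 0.0239
finger_force: 29.9
```

```bash
python3 look.py 30
```

```text
11.85 [ 0.439   0.1581 -0.009 ] [ 3.1415e+00 -2.0000e-04  9.9490e-01] [-0.7  0.3  0.4] 0.0236984962573909 29.946913495659828
stick 369 ((476.65765380859375, 217.80270385742188), (77.38743591308594, 24.384618759155273), 56.59467697143555) 29.5
 tip guide -8.6 -0.3 rear lat 0.2
 side x -160 17 z 3..97% [28.  70.3]
 side x -140 60 z 3..97% [13.2 88.8]
 side x -120 243 z 3..97% [ 13.4 141.7]
 side x -100 579 z 3..97% [ 15.2 146.9]
 side x -80 138 z 3..97% [ 9.6 28.6]
 side x -60 111 z 3..97% [19.7 29. ]
 side x -40 92 z 3..97% [24.3 28.7]
 side x -20 31 z 3..97% [26.2 28.5]
coupon guide [ -8.7 -21.6] [ 0.8 16.5] ((-3.921199321746826, -2.530517578125), (9.458996772766113, 38.16575241088867), 0.17896948754787445)
```

Call:
{"fn": "arm_command", "kwargs": {
  "targets": [0,0,0,1,0,0,1,0,0,0,2,0,0,1,0,0,0,3,0,0,1,0,0,0,4,0,0,1,0,0,0,5,0,0,1,0,0,0,6,0,0,1,0,0,0,7,0,0,1,0,0,0,7.5,0,0,1]
}}

```text
time: 12.65
tool_pos: [0.4431, 0.1644, -0.009]
ee_rot: [-3.142, 0.0, 0.995]
wrist_force: [-0.9, -1.4, -0.2]
width: 0.0239
finger_force: 29.9
```

Call:
{"fn": "arm_command", "kwargs": {
  "targets": [0,0,0,0.7,0,0,1,0,0,0,1.4,0,0,1,0,0,0,2.1,0,0,1,0,0,0,2.8,0,0,1,0,0,0,3.5,0,0,1]
}}

```text
time: 13.15
tool_pos: [0.445, 0.1673, -0.009]
ee_rot: [-3.142, 0.0, 0.995]
wrist_force: [-0.5, -0.1, -0.8]
width: 0.0238
finger_force: 29.9
```

Call:
{"fn": "arm_command", "kwargs": {
  "targets": [0,0,0,0.7,0,0,1,0,0,0,1.4,0,0,1,0,0,0,2.1,0,0,1,0,0,0,2.8,0,0,1,0,0,0,3.5,0,0,1]
}}

```text
time: 13.65
tool_pos: [0.4469, 0.1702, -0.009]
ee_rot: [3.142, 0.0, 0.995]
wrist_force: [-0.8, -0.8, -1.3]
width: 0.024
finger_force: 29.9
```

Call:
{"fn": "arm_command", "kwargs": {
  "targets": [0,0,0,0.7,0,0,1,0,0,0,1.4,0,0,1,0,0,0,2.1,0,0,1,0,0,0,2.8,0,0,1,0,0,0,3.5,0,0,1]
}}

```text
time: 14.15
tool_pos: [0.4488, 0.1732, -0.009]
ee_rot: [-3.142, 0.0, 0.995]
wrist_force: [-0.2, -0.3, -1.8]
width: 0.0239
finger_force: 29.9
```

Call:
{"fn": "arm_command", "kwargs": {
  "targets": [0,0,0,0.7,0,0,1,0,0,0,1.4,0,0,1,0,0,0,2.1,0,0,1,0,0,0,2.8,0,0,1,0,0,0,3.5,0,0,1]
}}

```text
time: 14.65
tool_pos: [0.4507, 0.1761, -0.009]
ee_rot: [3.142, 0.0, 0.995]
wrist_force: [-0.6, -1.1, -2.1]
width: 0.0238
finger_force: 29.9
```

Call:
{"fn": "arm_command", "kwargs": {
  "targets": [0,0,0,0.7,0,0,1,0,0,0,1.4,0,0,1,0,0,0,2.1,0,0,1,0,0,0,2.8,0,0,1,0,0,0,3.5,0,0,1]
}}

```text
time: 15.15
tool_pos: [0.4526, 0.1791, -0.009]
ee_rot: [3.142, 0.0, 0.995]
wrist_force: [-1.4, -1.1, -1.9]
width: 0.0237
finger_force: 29.9
```

Call:
{"fn": "arm_command", "kwargs": {
  "targets": [0,0,0,0.6,0,0,1,0,0,0,1.2,0,0,1,0,0,0,1.8,0,0,1,0,0,0,2.4,0,0,1,0,0,0,3,0,0,1]
}}

```text
time: 15.65
tool_pos: [0.4543, 0.1816, -0.009]
ee_rot: [3.142, 0.0, 0.995]
wrist_force: [-1.4, -0.9, -0.9]
width: 0.0239
finger_force: 29.9
```

Call:
{"fn": "arm_command", "kwargs": {
  "targets": [0,0,0,0.6,0,0,1,0,0,0,1.2,0,0,1,0,0,0,1.8,0,0,1,0,0,0,2.4,0,0,1,0,0,0,3,0,0,1]
}}

```text
time: 16.15
tool_pos: [0.4559, 0.1841, -0.009]
ee_rot: [3.141, 0.0, 0.995]
wrist_force: [-0.0, -0.8, -1.7]
width: 0.0235
finger_force: 29.9
```

Call:
{"fn": "arm_command", "kwargs": {
  "targets": [0,0,0,0.6,0,0,1,0,0,0,1.2,0,0,1,0,0,0,1.8,0,0,1,0,0,0,2.4,0,0,1,0,0,0,3,0,0,1]
}}

```text
time: 16.65
tool_pos: [0.4575, 0.1866, -0.009]
ee_rot: [3.142, 0.0, 0.995]
wrist_force: [0.0, -0.2, -1.4]
width: 0.0237
finger_force: 29.9
```

```bash
python3 look.py 30; python3 -c "
from bench import robot
import numpy as np
for i in range(4):
    robot.snapshot('side'); o=robot.get_obs(); w=o['wrist_force']; print(np.dot(w[:2],[.544,.839]),o['tool_pos'])"
```

```text
16.75 [ 0.4576  0.1867 -0.009 ] [ 3.1415e+00 -2.0000e-04  9.9510e-01] [-0.7  0.  -2. ] 0.024231159902407973 29.947048500180244
stick 207 ((489.6233215332031, 238.4126739501953), (46.1075439453125, 24.568010330200195), 56.568790435791016) 29.2
 tip guide 0.1 -0.8 rear lat 4.3
 side x -120 113 z 3..97% [ 9.6 62.9]
 side x -100 40 z 3..97% [  8.2 133.2]
 side x -80 412 z 3..97% [ 14.3 146.9]
 side x -60 399 z 3..97% [ 22.9 133.9]
 side x -40 83 z 3..97% [24.2 28.8]
 side x -20 33 z 3..97% [25.9 29.2]
-0.8380746086521536 [ 0.45760266  0.18668619 -0.00896897]
-0.5014044890141001 [ 0.45762754  0.18667694 -0.00893053]
-0.7502500410485997 [ 0.45762763  0.18666224 -0.00892739]
-0.5009442721019899 [ 0.45764081  0.18664205 -0.00892114]
```

Call:
{"fn": "arm_command", "kwargs": {
  "targets": [0,0,0,0.5,0,0,1,0,0,0,1,0,0,1,0,0,0,1.5,0,0,1,0,0,0,2,0,0,1]
}}

```text
time: 17.35
tool_pos: [0.4582, 0.1874, -0.009]
ee_rot: [3.141, 0.002, 0.995]
wrist_force: [-3.3, -5.3, 1.5]
width: 0.0238
finger_force: 29.9
```

Contact with the stop: about 6 N along the feed. I'll hold a moment, then press on gently.

Call:
{"fn": "arm_command", "kwargs": {
  "targets": [0,0,0,0.3,0,0,1,0,0,0,0.6,0,0,1,0,0,0,0.8,0,0,1,0,0,0,0.8,0,0,1]
}}

```text
time: 17.75
tool_pos: [0.4584, 0.1877, -0.0091]
ee_rot: [3.142, 0.003, 0.995]
wrist_force: [-3.3, -5.2, 2.1]
width: 0.0243
finger_force: 29.9
```

Call:
{"fn": "arm_command", "kwargs": {
  "targets": [0,0,0,0.4,0,0,1,0,0,0,0.8,0,0,1,0,0,0,1.2,0,0,1,0,0,0,1.2,0,0,1,0,0,0,1.2,0,0,1]
}}

```text
time: 18.25
tool_pos: [0.4586, 0.188, -0.0091]
ee_rot: [-3.142, 0.005, 0.995]
wrist_force: [-4.4, -7.4, 2.8]
width: 0.0237
finger_force: 29.9
```

Call:
{"fn": "arm_command", "kwargs": {
  "targets": [0,0,0,0.4,0,0,1,0,0,0,0.8,0,0,1,0,0,0,1.2,0,0,1,0,0,0,1.5,0,0,1,0,0,0,1.5,0,0,1]
}}

```text
time: 18.75
tool_pos: [0.459, 0.1884, -0.0092]
ee_rot: [-3.142, 0.007, 0.995]
wrist_force: [-5.5, -8.8, 4.4]
width: 0.0239
finger_force: 30.0
```

Call:
{"fn": "arm_command", "kwargs": {
  "targets": [0,0,0,0.4,0,0,1,0,0,0,0.8,0,0,1,0,0,0,1,0,0,1,0,0,0,1,0,0,1]
}}

```text
time: 19.15
tool_pos: [0.4592, 0.1886, -0.0092]
ee_rot: [-3.142, 0.008, 0.995]
wrist_force: [-5.1, -10.3, 5.6]
width: 0.0242
finger_force: 30.0
```

Call:
{"fn": "arm_command", "kwargs": {
  "targets": [0,0,0,0.4,0,0,1,0,0,0,0.4,0,0,1,0,0,0,0.4,0,0,1,0,0,0,0.4,0,0,1,0,0,0,0.4,0,0,1,0,0,0,0.4,0,0,1]
}}

```text
time: 19.75
tool_pos: [0.4593, 0.1888, -0.0091]
ee_rot: [-3.142, 0.008, 0.995]
wrist_force: [-6.3, -11.5, 5.7]
width: 0.024
finger_force: 30.0
```

Call:
{"fn": "arm_command", "kwargs": {
  "targets": [0,0,0,0,0,0,1,0,0,0,0,0,0,1,0,0,0,0,0,0,1,0,0,0,0,0,0,1,0,0,0,0,0,0,1,0,0,0,0,0,0,1,0,0,0,0,0,0,1,0,0,0,0,0,0,1,0,0,0,0,0,0,1]
}}

```text
time: 20.65
tool_pos: [0.4593, 0.1887, -0.0091]
ee_rot: [-3.142, 0.008, 0.995]
wrist_force: [-6.5, -11.2, 5.9]
width: 0.0236
finger_force: 30.0
```

It held at 12–13 N for about 1.5 s. Now I'll draw back, slowly at first.

Call:
{"fn": "arm_command", "kwargs": {
  "targets": [0,0,0,-1,0,0,1,0,0,0,-2,0,0,1,0,0,0,-3,0,0,1,0,0,0,-4,0,0,1,0,0,0,-5,0,0,1,0,0,0,-7,0,0,1,0,0,0,-10,0,0,1,0,0,0,-15,0,0,1,0,0,0,-22,0,0,1,0,0,0,-30,0,0,1,0,0,0,-40,0,0,1,0,0,0,-50,0,0,1,0,0,0,-62,0,0,1,0,0,0,-75,0,0,1,0,0,0,-88,0,0,1,0,0,0,-102,0,0,1,0,0,0,-116,0,0,1,0,0,0,-130,0,0,1,0,0,0,-140,0,0,1,0,0,0,-150,0,0,1]
}}

```text
time: 22.65
tool_pos: [0.3792, 0.0658, -0.0089]
ee_rot: [3.141, -0.0, 0.995]
wrist_force: [0.3, 0.2, -1.2]
width: 0.0237
finger_force: 30.0
```

Call:
{"fn": "arm_command", "kwargs": {
  "targets": [0,0,0,-5,0,0,1,0,0,0,-5,0,-30,1,0,0,0,-5,0,-60,1,0,0,0,-5,0,-60,1,0,0,0,-5,0,-60,1]
}}

```text
time: 23.15
tool_pos: [0.3773, 0.0623, 0.0512]
ee_rot: [3.14, -0.001, 0.995]
wrist_force: [-0.1, -0.0, -1.7]
width: 0.024
finger_force: 30.0
```

```bash
python3 look.py 89; python3 - <<'E'
from h import *
from bench import robot
s=robot.snapshot("side"); C=cloud(s)*1000
M=np.array([501.5,258.0]); a=np.radians(57.1); A=np.array([[np.cos(a),np.sin(a)],[-np.sin(a),np.cos(a)]])
o=robot.get_obs(); g=A@(o["tool_pos"][:2]*1000-M); print(g)
# lay-down target: original grip area, yaw 70
for p in ([352,238],): print(delta(o,[*p,-9],70), delta(o,[*p,-21.7],70))
E
```

```text
23.25 [0.3757 0.0623 0.0495] [-3.1393e+00  1.6000e-03  9.9520e-01] [-0.9 -0.9 -1.4] 0.023749079972597082 29.97350212186575
stick 467 ((409.9813232421875, 114.93841552734375), (92.99015045166016, 24.970537185668945), 56.56809997558594) 89.6
 tip guide -123.3 -1.1 rear lat 10.7
 side x -240 105 z 3..97% [ 72.7 133. ]
 side x -220 313 z 3..97% [102.9 207.1]
 side x -200 197 z 3..97% [ 86.5 130.2]
 side x -180 128 z 3..97% [72.9 87.9]
 side x -160 135 z 3..97% [72.7 87.6]
 side x -140 177 z 3..97% [72.5 87.5]
[-232.71408137   -0.51159658]
[-0.2, 0.1, -13.0, 134.7, -115.2, 58.3] [-0.2, 0.1, -13.0, 134.7, -115.2, 71.0]
```

Call:
{"fn": "arm_command", "kwargs": {
  "targets": [0,0,-4,30,-25,0,1,0,0,-8,60,-50,0,1,0,0,-13,90,-77,0,1,0,0,-13,120,-103,0,1,0,0,-13,135,-115,0,1,0,0,-13,135,-115,20,1,0,0,-13,135,-115,40,1,0,0,-13,135,-115,55,1,0,0,-13,135,-115,65,1,0,0,-13,135,-115,69,1,0,0,-13,135,-115,69,1,0,0,-13,135,-115,69,1,0,0,-13,135,-115,69,1]
}}

```text
time: 24.6
tool_pos: [0.3547, 0.2385, -0.0171]
ee_rot: [3.14, -0.001, 1.222]
wrist_force: [-0.2, 0.4, -1.1]
width: 0.0237
finger_force: 30.0
```

Call:
{"fn": "arm_command", "kwargs": {
  "targets": [0,0,0,0,0,1,1,0,0,0,0,0,1,1,0,0,0,0,0,1,1]
}}

```text
time: 24.9
tool_pos: [0.354, 0.2382, -0.0188]
ee_rot: [3.141, -0.0, 1.222]
wrist_force: [0.0, 0.2, -2.0]
width: 0.0236
finger_force: 30.0
```

Call:
{"fn": "arm_command", "kwargs": {
  "targets": [0,0,0,0,0,1,1,0,0,0,0,0,1.8,1,0,0,0,0,0,1.8,1,0,0,0,0,0,1.8,1,0,0,0,0,0,1.8,1]
}}

```text
time: 25.4
tool_pos: [0.3539, 0.2382, -0.0208]
ee_rot: [-3.142, 0.0, 1.222]
wrist_force: [0.5, -0.5, -1.1]
width: 0.0243
finger_force: 30.0
```

Call:
{"fn": "arm_command", "kwargs": {
  "targets": [0,0,0,0,0,0.5,1,0,0,0,0,0,0.5,1,0,0,0,0,0,0.5,1]
}}

```text
time: 25.7
tool_pos: [0.3539, 0.2382, -0.0213]
ee_rot: [3.142, 0.0, 1.222]
wrist_force: [-0.4, -0.1, -1.1]
width: 0.0238
finger_force: 30.0
```

Call:
{"fn": "arm_command", "kwargs": {
  "targets": [0,0,0,0,0,0.4,1,0,0,0,0,0,0.4,0.3,0,0,0,0,0,0.4,0,0,0,0,0,0,0.4,0,0,0,0,0,0,0.4,0,0,0,0,0,0,-30,0,0,0,0,0,0,-60,0,0,0,0,0,0,-100,0,0,0,0,0,0,-140,0,0,0,0,0,0,-180,0,0,0,0,-60,60,-180,0,0,0,0,-110,100,-180,0,0,0,0,-150,140,-180,0,0,0,0,-150,140,-180,0,0,0,0,-150,140,-180,0]
}}

```text
time: 27.2
tool_pos: [0.4355, 0.0447, 0.1586]
ee_rot: [3.141, 0.002, 1.214]
wrist_force: [-0.4, -0.5, -0.3]
width: 0.0471
finger_force: 0.0
```

```bash
python3 - <<'E'
from bench import robot
from h import *
s=robot.snapshot("top"); d=robot.snapshot("side"); print(robot.get_obs()["tool_pos"],robot.get_obs()["wrist_force"])
cv2.imwrite("pics/f.png",np.hstack([cv2.resize(x,None,fx=2,fy=2,interpolation=cv2.INTER_CUBIC) for x in(s["color"][100:330,235:430,::-1],d["color"][140:370,180:380,::-1])]))
C=cloud(s); hsv=cv2.cvtColor(s["color"],cv2.COLOR_RGB2HSV)
Y=(hsv[...,0]>8)&(hsv[...,0]<35)&(hsv[...,1]>95)&(hsv[...,2]>110); Y[:,:235]=0;Y[:230]=0;Y[330:]=0;Y[:,340:]=0
for n,p in rect(Y):
    z=C[p[:,1],p[:,0],2]; q=p[(z>.008)&(z<.024)]; print(n,cv2.minAreaRect(np.float32(plane(s,q,.016)[:,:2]*1000)),np.percentile(z,[10,95]).round(3))
# look into the mouth from side view: brown points in guide frame
E
```

```text
[0.43435976 0.04838846 0.15851312] [-0.50873327 -0.22440214 -0.00650129]
513 ((365.8094177246094, 274.19378662109375), (141.1480255126953, 23.63547134399414), 69.2360610961914) [0.015 0.064]
196 ((240.51104736328125, 323.760986328125), (16.514612197875977, 101.1153335571289), 32.06098175048828) [0.01  0.047]
```

View pics/f.png

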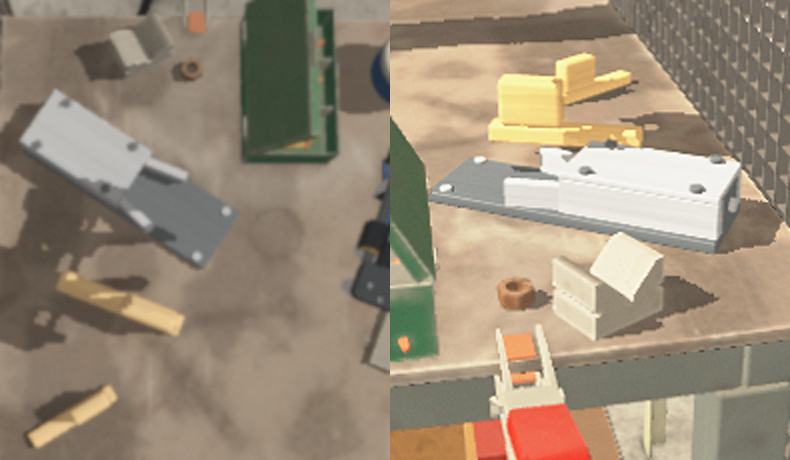

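The final picture shows an empty bed with the coupon out of sight in the tunnel. The stick lies flat, grip up, at about (120,303), clear of the guide. The nut, V-block and small stick haven't moved, and the gripper is clear of everything.

```bash
python3 -c "
from bench import robot
print(robot.close_job())"
```

```text
the job is handed in; nothing more can be done
None
```

The job is handed in: I pressed the coupon against the stop at a measured 12–13 N for about 1.5 s and left it in the tunnel, and the stick lies flat, grip up, clear of the guide. The hand-in gave no verdict.

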